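# Square a beam block to the breadboard edge

### The job

Lay the engineer's square on the small grey breadboard, blade on top and the whole length of its stock flush against the edge that faces the robot. Then stand the black beam block upright on the board with one broad face flush against the outer long edge of the blade, so that it is square to the board, and leave both there. Do not disturb the brass weight or the loose hex key.

Things in the scene. Friction and masses are not known exactly. Their poses are not given: they have to be found in the camera images.
- board: Grey anodised aluminium breadboard with dark holes, bolted down: 130 (x) x 240 (y) x 12 mm high. Origin: centre of its underside, on the table; z up. Its -x side is the long front edge facing the robot, turned at most 0.2 rad. A fixed black post holder (32 x 41 mm, top 68 mm above the table) stands on it at board x = +35, y = -95 mm.
- board_front (a point): Middle of the board's front edge, on its upper arris (board x = -65, y = 0, z = 12 mm); axes as the board's.
- square: Loose steel engineer's square, 0.7 kg, an L from above; balances on its stock. Dark stock 24 (x) x 100 (y) x 36 mm high; origin: centre of the stock's underside, z up. Bright blade from the stock's +y end towards +x: x 12 to 132, y 25 to 50, z 13 to 15.5 mm (clears the 12 mm board by 1 mm with the stock on the table). Starts right of the board, blade pointing away from the robot within 0.4 rad.
- stock_face (a point): Centre of the stock's face that goes against the board edge, 6 mm above its underside (square x = +12, y = 0); axes as the square's.
- blade_outer_edge (a point): Middle of the blade's outer long edge (square x = 72, y = 50, z = 14.25 mm); axes as the square's.
- beam_block: Loose black beam block, a square plate on its edge: 12 (x) x 50 (y) x 50 mm high, 0.15 kg, a small yellow sign on one broad face. Origin: centre of its underside; x is normal to the broad faces, z up. Starts on the table left of the board at any heading. Either broad face may go against the blade.
- stand_bar (a point): Fixed obstacle behind and to the right of the board: middle of the level bar of a tall post stand, 206 mm above the table. The bar is 10 mm thick and 134 mm long, along the world's y; the upright post (13 mm thick, 0.39 m high) is about 19 mm behind it, on a low foot 50 x 88 mm. Keep gripper and blade clear of it when carrying the square across.
- brass_weight: Loose brass weight, 28 mm across, 47 mm tall, near the beam block; a bystander. Origin: centre of its underside.
- hex_key: Loose dark L-shaped hex key lying flat, 38 by 90 by 9 mm, lying left of the board, near the table's front edge; a bystander. Origin: centre of its underside.
Not all that is in view belongs to the job. What is shaped like the beam_block but blue is not meant.

How it is judged:
On the way:
1. the square's stock is flush against the front edge of the board, blade over the board, before the beam block goes against it (x of stock_face in the frame of board between -0.0675 and -0.063 m and y of stock_face in the frame of board between -0.075 and 0.075 m and x of blade_outer_edge in the frame of board above -0.015 m and angle between the x axis of square and the x axis of board, either way round below 0.025 rad and angle between square's own z axis and vertical below 0.03 rad and height (world z) of square below 0.003 m), for 0.3 s.
At the end, for the whole second after the job is handed in: Square level on the table, whole stock along the board's front edge, within 2 mm and 0.025 rad of it, blade over the board. Beam block upright, wholly on the board, a broad face along the blade's outer edge within 2 mm and 0.04 rad. Both released and at rest (all of step 1 and y of beam_block in the frame of square between 0.054 and 0.0585 m and x of beam_block in the frame of square between 0.035 and 0.11 m and x of beam_block in the frame of board between -0.043 and 0.043 m and z of beam_block in the frame of board between 0.01 and 0.0145 m and y of beam_block in the frame of board below 0.114 m and angle between the x axis of beam_block and the y axis of square, either way round below 0.04 rad and angle between beam_block's own z axis and vertical below 0.04 rad and linear speed of each of square, beam_block below 0.01 m/s); the robot touches nothing.
It fails at once if the brass weight is disturbed (moved more than 20 mm) (distance of brass_weight from where it was at the start of the episode above 0.02 m).
It fails at once if the hex key is disturbed (moved more than 20 mm) (distance of hex_key from where it was at the start of the episode above 0.02 m).
It also fails if it takes over 69 s, if anything falls off the work surface, if the arm or the gripper's body presses on something with over 40 N, if the wrist force passes 120 N, or if a joint passes its speed limit or range.

### The arm

A 6-joint arm with a two-finger parallel gripper is mounted at the origin on a cart in front of the work surface, level with it; the furniture and walls round the work are solid. World frame = base frame: x ahead of the robot, y to its left, z up, the work surface at z = 0. Lengths are in m, angles in rad, forces in N, time in s.
With the tool pointing down it reaches from about 0.35 to 0.975 m from the base axis. Payload 4.9 kg.
Tool frame: the origin (TCP) lies at the very end of the fingers, on their centre line; the grasp point (between the pads) lies 19 mm behind it (grasp_offset is the distance from the TCP to the grasp point, in m); x points along the fingers, y is the direction in which the jaws open and shut, and the axes are right-handed (so a half turn about x gives the same grasp; the last joint's range is limited). The gripper opens to 85 mm and grips with 20 to 120 N. Pads are 22 mm wide; open, the fingers measure 114 mm over their backs; the gripper's body (76 mm by 85 mm) begins 54 mm behind the grasp point. The pads swing forward as they close: fully open they stand 13 mm farther back than shut.
Start: joints at [1.07, 0.053, 1.613, -0, 1.476, -0.119], TCP at [0.233, 0.58, 0.231] pointing down, gripper open.
Joint ranges: [-3.01, 3.01], [-1.01, 2.22], [0.06, 2.58], [-1.02, 4.17], [0.09, 2.62], [-3.14, 3.14]. Speed limits (rad/s): [2.57, 2.57, 3.14, 3.14, 3.14, 3.14].

### API

Orientations are given as a rotation vector (axis times angle).
In Python, from station import get_obs, get_image, camera_model, finish_job, grasp_offset gives the robot as it stands.
- The arm moves only by the shell command python3 -m crank 'ROWS' [OPENING] [FORCE]. ROWS is JSON, a list that holds one entry, the list of rows, each a list of 4 numbers: the shift along the world's x, y, z in m, then the turn about the world's z in degrees. In form: [[[dx, dy, dz, turn], ...]]. A call has 1 to 5 rows; each row is the pose to reach, as a shift and turn from the pose commanded when the call began; what a row does not reach only later rows make up. A row lasts 1/12 s, in which the tool goes at most 41.7 mm and 7.16 degrees, less where a joint would pass 70% of its speed; a pose out of reach is approached as far as the arm can. A call with a gripper value outside its range is refused whole. OPENING is the opening, from 0 (shut) to 1 (fully open), set as the call begins (- or left out, the last holds). The fingers move at their own pace and stop on an object; FORCE is the grip in N (left out, the last holds). Time passes only in rows, so rows that repeat a pose let the fingers close. It gives the time, the measured TCP pose, the force and the opening at its end, in the units of the state.
- get_obs(): the state, without advancing time (a new reading comes with each control period).
- get_image(name): name is "scene" or "top" or "wrist"; returns (picture, depth): 384x512x3 uint8, red, green, blue; 384x512 float32, m along the optical axis (not along the pixel's ray), 0 where there is no reading.
- camera_model(name): a dict with "fx", "fy", "cx", "cy" (pixels), "k1" (the pictures are not rectified: a ray, as slopes to the right and down, at radius r is drawn at 1 + k1 r^2 times it, then the intrinsics apply), "xyz" and "attitude" of the camera in the world. Camera axes: x right, y down, z forward; pixel columns grow to the right and rows downward; lengths in m; the calibration is good to about 2 mm. A picture is of the moment at which its call begins: read the wrist's pose just before it. camera_model takes no time and is no camera call; for the wrist camera it gives the pose at the moment of the call.
- finish_job(): hands the job in, once; it reports no verdict.
The state is a dict: "t": time; "q": joint angles; "dq": joint speeds; "effort": joint torques, N m; "tool_pos": TCP position; "tool_rot": TCP orientation; "contact_force": force on the tool from outside, world axes, zero at the start; "wrist_torque": the same for the moment, N m; "opening": finger opening in m.
Only numpy, scipy, OpenCV 4.12 (cv2) and the standard library are available. Lean on these libraries where they do the work, as an engineer would, in place of code of your own. Each camera call takes 0.05 s, during which the arm holds its last target.

## Working session

There is one attempt and no reset: what is moved stays moved. The work goes in short steps, Python scripts to look and compute and a shell command to move; the robot and the scene stay as the last step left them, time stands still between calls to the robot, and variables do not carry over. Pictures are saved under pics/ and viewed, and the job is handed in when it is done.

```bash
ls; mkdir -p pics; python3 - <<'E'
from station import *
import cv2
print(get_obs())
for n in ["scene","top","wrist"]:
    print(n,camera_model(n))
    p,d=get_image(n); cv2.imwrite(f"pics/a_{n}.png",p[:,:,::-1])
    import numpy as np; np.save(f"pics/a_{n}_d.npy",d)
print(grasp_offset if not callable(grasp_offset) else grasp_offset())
E
```

```text
pics
{'t': 0.0, 'q': array([ 1.06999804e+00,  5.33836728e-02,  1.61429658e+00, -1.07159369e-05,
        1.47600151e+00, -1.19001640e-01]), 'dq': array([ 8.00229234e-04, -1.20701989e-03, -1.87096165e-04,  8.73649216e-05,
       -4.23579318e-04,  5.57618259e-04]), 'effort': array([ 2.00478303e-04, -3.93701041e+01, -3.70169771e+01, -8.04427441e-05,
        7.37283641e-03, -4.66688405e-06]), 'tool_pos': array([0.23256879, 0.57944432, 0.23004486]), 'tool_rot': array([ 0.29798452,  1.55059101, -0.30113078]), 'contact_force': array([-1.00303337,  0.35433821,  0.39128879]), 'wrist_torque': array([-0.02230558,  0.03554959,  0.05691335]), 'opening': 0.08533219210070916}
scene {'fx': 499.23097471302754, 'fy': 499.23097471302754, 'cx': 253.90052676192457, 'cy': 197.48247146811846, 'k1': 0.0649898482099434, 'xyz': array([0.15094018, 0.7491618 , 1.17739069]), 'attitude': array([-0.69053069,  2.7541121 , -0.95603154])}
top {'fx': 486.4222860253281, 'fy': 486.4222860253281, 'cx': 253.6129720474337, 'cy': 186.0526745660086, 'k1': 0.02967614716894417, 'xyz': array([0.36246293, 0.00680546, 1.6992997 ]), 'attitude': array([-2.19889624,  2.14423023, -0.11189443])}
wrist {'fx': 277.8769259294895, 'fy': 277.8769259294895, 'cx': 249.2551518796412, 'cy': 188.84746319440788, 'k1': 0.0032004546814125997, 'xyz': array([0.1595097 , 0.60866654, 0.37450643]), 'attitude': array([2.38129967, 1.60865267, 0.24823554])}
0.0187
```

View pics/a_scene.png

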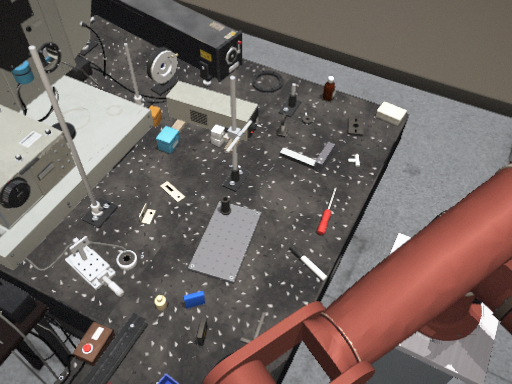

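View pics/a_top.png

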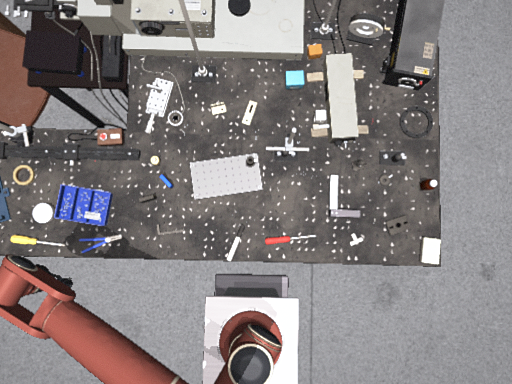

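View pics/a_wrist.png

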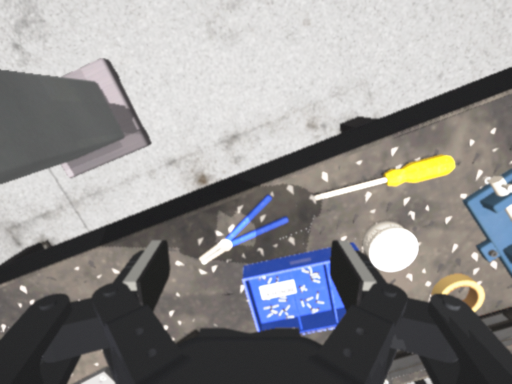

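```bash
cat > h.py <<'E'
from station import *
import numpy as np, cv2
from scipy.spatial.transform import Rotation as R
def grab(n,name):
    m=camera_model(n); p,d=get_image(n); cv2.imwrite(f"pics/{name}.png",p[:,:,::-1]); np.savez(f"pics/{name}.npz",p=p,d=d,**m); return m,p,d
def load(name):
    z=np.load(f"pics/{name}.npz"); return z,z["p"],z["d"]
def rays(m,uv):
    uv=np.atleast_2d(np.asarray(uv,float)); s=(uv-[m["cx"],m["cy"]])/[m["fx"],m["fy"]]
    r=s.copy()
    for _ in range(10): r=s/(1+m["k1"]*(r**2).sum(1,keepdims=True))
    return R.from_rotvec(m["attitude"]).apply(np.c_[r,np.ones(len(r))])
def onplane(m,uv,z):
    d=rays(m,uv); c=np.asarray(m["xyz"]); return c+d*((z-c[2])/d[:,2])[:,None]
def proj(m,P):
    c=R.from_rotvec(m["attitude"]).inv().apply(np.atleast_2d(P)-m["xyz"]); r=c[:,:2]/c[:,2:]
    return r*(1+m["k1"]*(r**2).sum(1,keepdims=True))*[m["fx"],m["fy"]]+[m["cx"],m["cy"]]
def zoom(p,x0,y0,x1,y1,k,name):
    cv2.imwrite(f"pics/{name}.png",cv2.resize(p[y0:y1,x0:x1,::-1],None,fx=k,fy=k,interpolation=cv2.INTER_CUBIC))
E
python3 - <<'E'
from h import *
for n in ["top","scene"]:
    grab(n,"b_"+n)
m,p,d=load("b_top")
zoom(p,130,140,260,250,6,"b_z1"); zoom(p,255,120,385,230,6,"b_z2")
for nm,uv in dict(board=(226,176),stock=(346,213),blade=(334,190),beam=(148,198),brass=(155,159),hexk=(172,232),bar=(288,149)).items():
    print(nm,onplane(m,uv,{'bar':.206,'beam':.05,'stock':.036,'brass':.047}.get(nm,.01)))
E
```

```text
board [[0.5644576  0.10089561 0.01      ]]
stock [[ 0.44451202 -0.31430238  0.036     ]]
blade [[ 0.52488688 -0.27707989  0.01      ]]
beam [[0.47779304 0.36060975 0.05      ]]
brass [[0.61241349 0.34357227 0.047     ]]
hexk [[0.36512642 0.2811087  0.01      ]]
bar [[ 0.63042477 -0.10010146  0.206     ]]
```

View pics/b_z1.png

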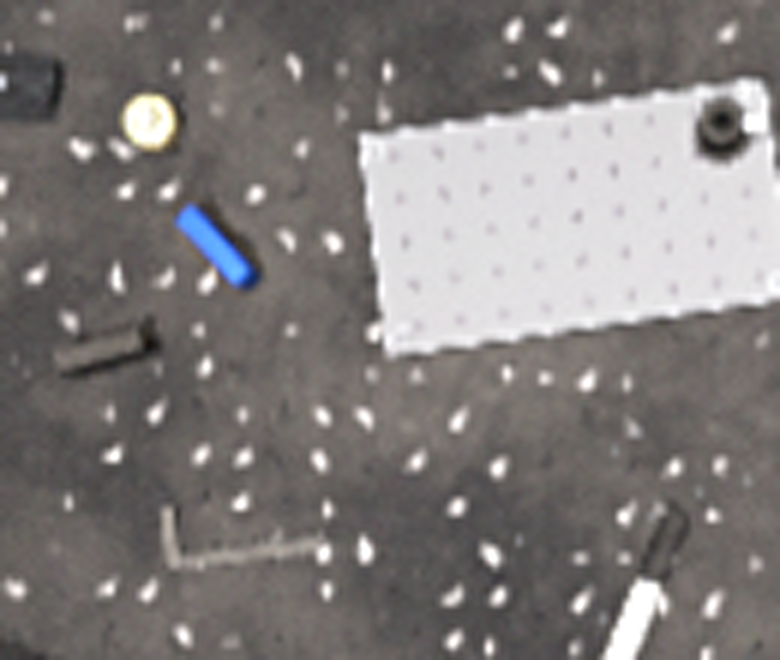

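View pics/b_z2.png

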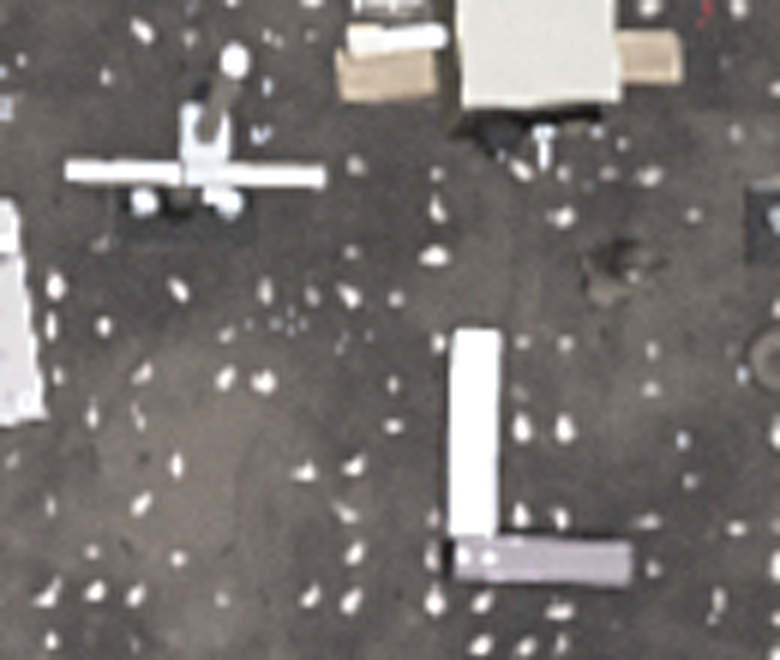

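```bash
python3 - <<'E'
from h import *
o=get_obs(); M=R.from_rotvec(o["tool_rot"]).as_matrix(); print(M.round(3))
m=camera_model("wrist"); C=R.from_rotvec(m["attitude"]).as_matrix()
print("cam in tool",M.T@(m["xyz"]-o["tool_pos"]),"\n",(M.T@C).round(3))
print(o["q"])
E
```

```text
[[-0.001  0.373  0.928]
 [-0.001  0.928 -0.373]
 [-1.    -0.001 -0.   ]]
cam in tool [-0.14432721 -0.0004274  -0.07874469] 
 [[ 0.    -0.305  0.952]
 [ 1.    -0.001 -0.001]
 [ 0.001  0.952  0.305]]
[ 1.06995692e+00  5.30365820e-02  1.61358221e+00  2.18589741e-05
  1.47597777e+00 -1.19017671e-01]
```

```bash
python3 -m crank '[[[0.03,-0.03,0,-7],[0.06,-0.06,0,-14],[0.09,-0.09,0,-21],[0.115,-0.12,0,-28],[0.14,-0.15,0,-35]]]'; python3 -m crank '[[[0.025,-0.03,0,-7],[0.05,-0.06,0,-14],[0.075,-0.09,0,-21],[0.1,-0.12,0,-28],[0.12,-0.15,0,-33]]]'; python3 -m crank '[[[0,0,0,0],[0,0,0,0],[0,0,0,0]]]'
python3 - <<'E'
from h import *
grab("wrist","c_w")
E
```

```text
t: 0.67
tool_pos: [0.3739, 0.4283, 0.2312]
tool_rot: [0.778, 1.427, -0.778]
contact_force: [0.0, 0.5, -0.3]
opening: 0.0855
t: 1.08
tool_pos: [0.4942, 0.2782, 0.2313]
tool_rot: [1.212, 1.207, -1.212]
contact_force: [-0.2, 0.1, 1.3]
opening: 0.0853
t: 1.33
tool_pos: [0.4926, 0.2802, 0.2311]
tool_rot: [1.207, 1.211, -1.208]
contact_force: [-1.3, 0.5, -0.3]
opening: 0.0853
```

View pics/c_w.png

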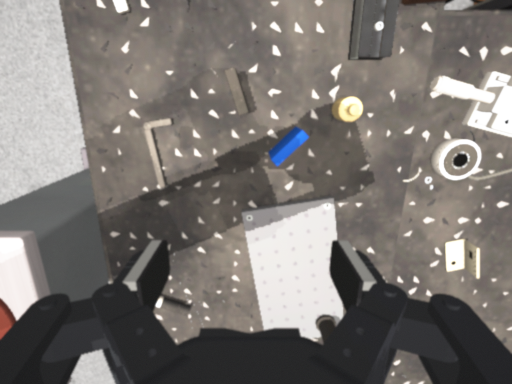

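```bash
python3 - <<'E'
from h import *
m,p,d=load("c_w")
zoom(p,220,190,350,340,4,"c_z1"); zoom(p,210,50,270,130,7,"c_z2")
E
```

```text
(no output)
```

View pics/c_z1.png

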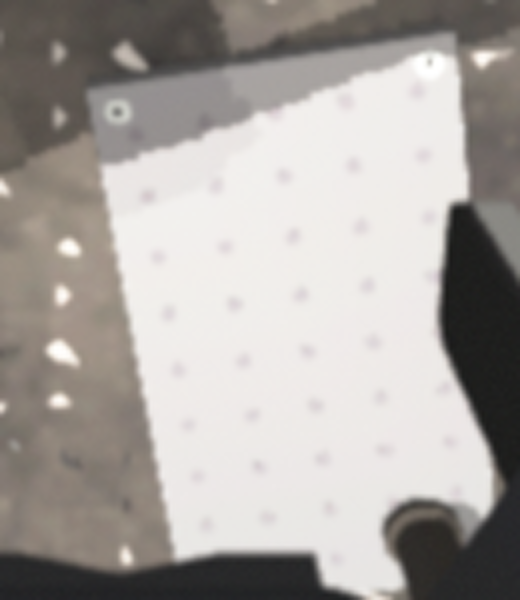

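View pics/c_z2.png

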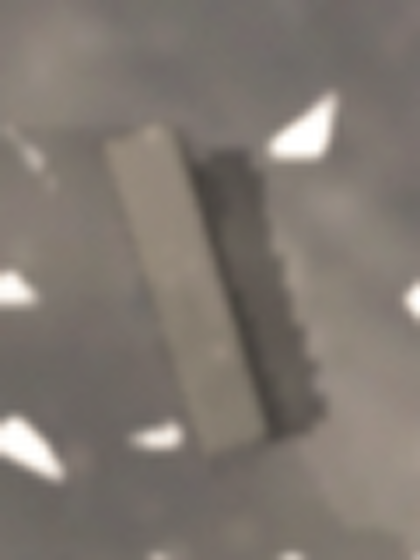

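```bash
cat >> h.py <<'E'
def edgepts(p,a,b,n=60,w=6):
    """sub-pixel strongest-gradient points along segment a-b (pixels), searching +-w across"""
    g=cv2.GaussianBlur(cv2.cvtColor(p,cv2.COLOR_RGB2GRAY).astype(np.float32),(0,0),0.8)
    a=np.array(a,float);b=np.array(b,float);t=(b-a)/np.linalg.norm(b-a);nn=np.array([-t[1],t[0]])
    s=np.arange(-w,w+.01,.25);out=[]
    for f in np.linspace(0.04,.96,n):
        q=a+f*(b-a)+s[:,None]*nn
        v=cv2.remap(g,q[:,0].astype(np.float32)[None],q[:,1].astype(np.float32)[None],cv2.INTER_LINEAR)[0]
        dv=np.abs(np.gradient(v))
        if dv.max()>1: k=(dv**2); i=dv.argmax(); sl=slice(max(0,i-4),i+5); out.append(a+f*(b-a)+nn*(s[sl]*k[sl]).sum()/k[sl].sum())
    return np.array(out)
def fitline(P):
    P=np.asarray(P,float)[:,:2]
    keep=np.ones(len(P),bool)
    for _ in range(4):
        vx,vy,x,y=cv2.fitLine(P[keep].astype(np.float32),cv2.DIST_HUBER,0,1e-4,1e-4).ravel().astype(float)
        r=(P-[x,y])@[-vy,vx]; keep=np.abs(r)<max(2.5*np.median(np.abs(r[keep])),2e-4)
    return np.array([x,y]),np.array([vx,vy]),np.abs(r[keep]).max(),keep.sum()
def isect(l1,l2):
    A=np.c_[l1[1],-l2[1]]; t=np.linalg.solve(A,l2[0]-l1[0]); return l1[0]+t[0]*l1[1]
def segline(m,p,a,b,z,**k):
    return fitline(onplane(m,edgepts(p,a,b,**k),z))
def hd(l): return np.degrees(np.arctan2(l[1][1],l[1][0]))
E
python3 - <<'E'
from h import *
m,p,d=load("c_w")
F=segline(m,p,(242,213),(263.7,329.5),.012,w=4)
S=segline(m,p,(242,213),(334,198.3),.012,w=3)
B=segline(m,p,(334,198.3),(336.6,238),.012,w=3)
for n,l in zip("FSB",(F,S,B)): print(n,l, hd(l))
c1=isect(F,S);c2=isect(S,B);print("corners",c1,c2,np.linalg.norm(c1-c2))
th=np.arctan2(F[1][1],F[1][0]); 
u=F[1]*np.sign(F[1][1]) # +y
x=np.array([u[1],-u[0]]); print("board yaw deg",np.degrees(np.arctan2(x[1],x[0])),"front mid",c1-.12*u,"centre",c1-.12*u+.065*x)
z=np.array([(105,147),(165,125),(268,437),(207,457)])/7-.43+[210,50]
Ls=[segline(m,p,z[i],z[(i+1)%4],.05,w=2.5,n=25) for i in range(4)]
for l in Ls: print(hd(l),l[2:])
c=[isect(Ls[i],Ls[(i+1)%4]) for i in range(4)];print(np.round(c,4),np.mean(c,0),[np.linalg.norm(c[i]-c[i-1]) for i in range(4)])
print(onplane(m,z,.05))
print("brass",onplane(m,(348,108),.047),"hex",onplane(m,[(147,125),(172,121),(162,186)],.005),"depth beam",d[90,238])
E
```

```text
F (array([0.50286484, 0.07098999]), array([ 0.16638824, -0.98606032]), np.float64(0.00022344076610132137), np.int64(33)) -80.42211017429698
S (array([0.53134525, 0.21657179]), array([0.98563361, 0.16889764]), np.float64(0.00019427148921532383), np.int64(31)) 9.723731774185516
B (array([0.61319226, 0.19984141]), array([ 0.17490107, -0.984586  ]), np.float64(0.00027940106248487), np.int64(47)) -79.9270989351796
corners [0.47979003 0.20773732] [0.60789025 0.2296885 ] 0.12996737621879156
board yaw deg 9.57788982570303 front mid [0.49975662 0.08941008] centre [0.56385054 0.10022532]
21.8523714809487 (np.float64(0.00020690242357918206), np.int64(24))
-71.91009602165212 (np.float64(0.00018799403526798247), np.int64(17))
19.816386023254218 (np.float64(0.00016553822965117222), np.int64(20))
-72.10376619402378 (np.float64(0.00035649258570525115), np.int64(22))
[[0.4744 0.3924]
 [0.4896 0.3458]
 [0.4797 0.3422]
 [0.4647 0.3885]] [0.47710184 0.36719735] [np.float64(0.010396441017273944), np.float64(0.04901108472895464), np.float64(0.010543254149541234), np.float64(0.048646795121254756)]
[[0.46459773 0.38827194 0.05      ]
 [0.47392311 0.39141558 0.05      ]
 [0.48979243 0.3451036  0.05      ]
 [0.47991816 0.34196592 0.05      ]]
brass [[0.60336077 0.34950523 0.047     ]] hex [[0.358      0.32669839 0.005     ]
 [0.3910191  0.33184696 0.005     ]
 [0.36969461 0.24347723 0.005     ]] depth beam 0.3045881
```

```bash
python3 -m crank '[[[-0.006,-0.04,0,0],[-0.012,-0.08,0,0],[-0.018,-0.12,0,0],[-0.024,-0.16,0,0],[-0.03,-0.2,0,0]]]'|head -2; python3 -m crank '[[[0,-0.04,0,0],[0,-0.08,0,0],[0,-0.12,0,0],[0,-0.16,0,0],[0,-0.2,0,0]]]'|head -2; python3 -m crank '[[[0,-0.04,0,0],[0,-0.08,0,0],[0,-0.12,0,0],[0,-0.12,0,0],[0,-0.12,0,0]]]'
python3 - <<'E'
from h import *
m,p,d=grab("wrist","d_w")
E
```

```text
t: 1.8
tool_pos: [0.4618, 0.0801, 0.2313]
t: 2.22
tool_pos: [0.4627, -0.1203, 0.2316]
t: 2.63
tool_pos: [0.4631, -0.2403, 0.2311]
tool_rot: [1.209, 1.211, -1.208]
contact_force: [0.4, 0.0, 0.6]
opening: 0.0855
```

View pics/d_w.png

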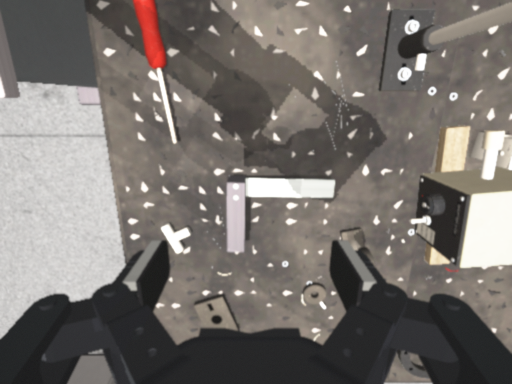

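```bash
python3 - <<'E'
from h import *
m,p,d=load("d_w")
zoom(p,215,165,345,265,6,"d_z")
E
```

```text
(no output)
```

View pics/d_z.png

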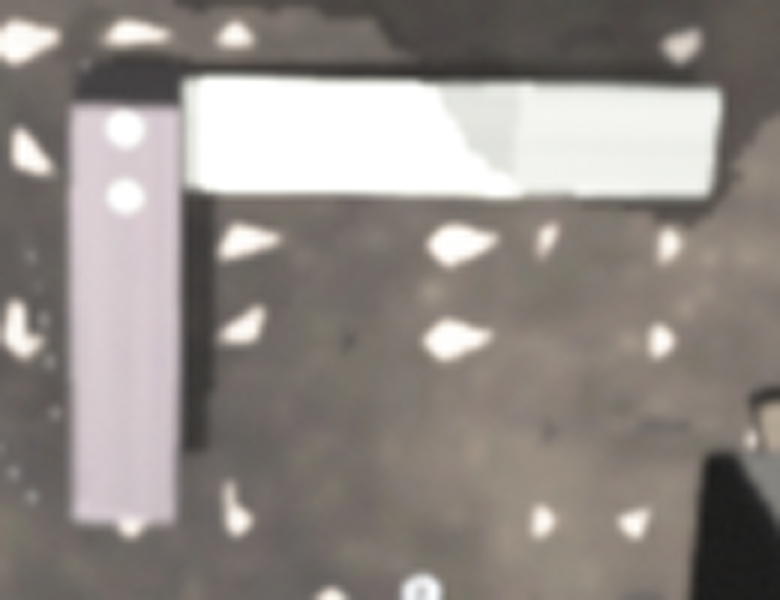

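```bash
python3 - <<'E'
from h import *
m,p,d=load("d_w")
f=lambda *a: (np.array(a)+.5)/6-.5+[215,165]
c=[f(70,103),f(183,103),f(176,523),f(73,523)]
L=[segline(m,p,c[i],c[(i+1)%4],.036,w=2.5) for i in range(4)]
q=[isect(L[i-1],L[i]) for i in range(4)]
print([hd(l) for l in L],np.round(q,4),"centre",np.mean(q,0),[np.linalg.norm(q[i]-q[i-1]) for i in range(4)])
bo=segline(m,p,f(190,78),f(720,90),.0155,w=2.5); bi=segline(m,p,f(215,190),f(710,195),.0155,w=2.5); tip=segline(m,p,f(720,90),f(712,195),.0155,w=2.5)
print("blade",hd(bo),hd(bi),isect(bo,tip),isect(bi,tip))
E
```

```text
[np.float64(-3.130401882022976), np.float64(88.8357626250086), np.float64(-4.859061986197253), np.float64(88.91556652210899)] [[ 0.4326 -0.2614]
 [ 0.4566 -0.2627]
 [ 0.4546 -0.3639]
 [ 0.4307 -0.3619]] centre [ 0.44363301 -0.31247551] [np.float64(0.10055427313672347), np.float64(0.024066988843720154), np.float64(0.10127265388343061), np.float64(0.02396257122002649)]
blade -1.1949276493060348 -0.6691784944475571 [ 0.57723306 -0.26360359] [ 0.57675885 -0.28993598]
```

```bash
python3 -m crank '[[[-0.01,-0.035,0,-1],[-0.0194,-0.07,0,-1],[-0.0194,-0.07,-0.04,-1],[-0.0194,-0.07,-0.08,-1],[-0.0194,-0.07,-0.12,-1]]]' 0.6 60|head -2; python3 -m crank '[[[0,0,-0.04,0],[0,0,-0.07,0],[0,0,-0.09,0],[0,0,-0.098,0],[0,0,-0.098,0]]]'; python3 -m crank '[[[0,0,0,0],[0,0,0,0]]]'
python3 - <<'E'
from h import *
m,p,d=grab("wrist","e_w")
E
```

```text
t: 3.1
tool_pos: [0.4448, -0.3088, 0.1112]
t: 3.52
tool_pos: [0.4428, -0.307, 0.0111]
tool_rot: [1.219, 1.208, -1.219]
contact_force: [-0.3, -0.1, 0.2]
opening: 0.0517
t: 3.68
tool_pos: [0.4452, -0.3106, 0.0156]
tool_rot: [1.219, 1.198, -1.219]
contact_force: [-0.3, -0.2, 0.4]
opening: 0.0509
```

View pics/e_w.png

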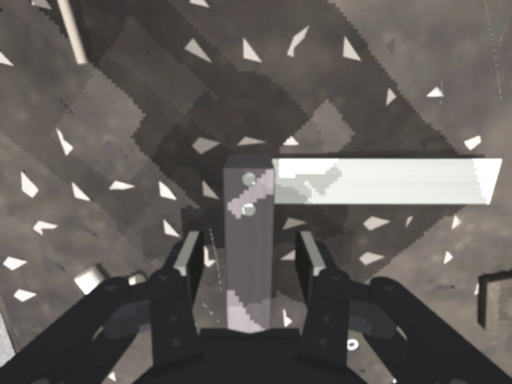

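```bash
python3 -m crank '[[[0,0,-0.001,0],[0,0,-0.001,0],[0,0,-0.001,0],[0,0,-0.001,0],[0,0,-0.001,0]]]' 0 60; python3 -m crank '[[[0,0,0.005,0],[0,0,0.01,0],[0,0,0.02,0],[0,0,0.02,0],[0,0,0.02,0]]]'
python3 - <<'E'
from h import *
m,p,d=grab("wrist","f_w")
E
```

```text
t: 4.15
tool_pos: [0.4445, -0.3107, 0.0138]
tool_rot: [1.221, 1.199, -1.22]
contact_force: [1.8, 1.7, 5.9]
opening: 0.0229
t: 4.57
tool_pos: [0.4435, -0.3102, 0.0327]
tool_rot: [1.22, 1.201, -1.22]
contact_force: [-0.2, -0.9, -7.1]
opening: 0.0226
```

View pics/f_w.png

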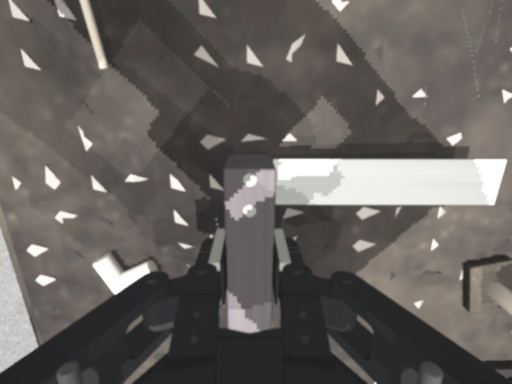

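```bash
python3 -m crank '[[[0,0,0.03,0],[-0.005,0,0.06,0],[-0.014,0.03,0.063,0],[-0.014,0.065,0.063,0],[-0.014,0.1,0.063,0]]]' - 60|head -2; python3 -m crank '[[[0,0.035,0,0],[0,0.07,0,0],[0,0.105,0,0],[0,0.14,0,0],[0,0.175,0,0]]]'|head -2;  python3 -m crank '[[[0,0.035,0,2],[0,0.07,0,5],[0,0.1,0,8],[0,0.124,0,10.7],[0,0.124,0,10.7]]]'
python3 - <<'E'
from h import *
m,p,d=grab("wrist","g_w")
E
```

```text
t: 5.03
tool_pos: [0.4291, -0.2095, 0.0958]
t: 5.45
tool_pos: [0.4285, -0.0333, 0.0947]
t: 5.87
tool_pos: [0.4284, 0.0926, 0.0947]
tool_rot: [1.079, 1.29, -1.077]
contact_force: [-0.0, 0.3, -6.2]
opening: 0.023
```

View pics/g_w.png

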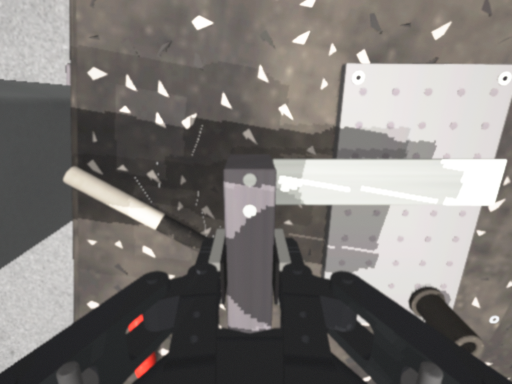

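```bash
python3 - <<'E'
from h import *
m,p,d=load("g_w"); o=get_obs(); print(o["tool_pos"])
M=R.from_rotvec(o["tool_rot"]).as_matrix(); print("tool y heading",np.degrees(np.arctan2(M[1,1],M[0,1])), "down",M[:,0])
F=segline(m,p,(342,70),(335,150),.012,w=4); F2=segline(m,p,(330.5,208),(326,270),.012,w=4); S=segline(m,p,(348,64.5),(509,66),.012,w=4)
for l in(F,F2,S):print(l,hd(l))
print(isect(F,S))
zt=.036+.0947-.0138+.001-.000
L=segline(m,p,(224,185),(224.5,235),zt,w=4);L2=segline(m,p,(273,205),(273,235),zt,w=4);T=segline(m,p,(228,182),(270,182),zt,w=4)
bo=segline(m,p,(276,159),(500,159.5),zt-.0205,w=4)
for l in(L,L2,bo):print(l,hd(l))
E
```

```text
[0.42857405 0.09065188 0.09467462]
tool y heading 10.050123410371418 down [-1.30007690e-03 -2.43283705e-05 -9.99999155e-01]
(array([0.48598278, 0.17519514]), array([ 0.17053936, -0.98535085]), np.float64(0.00027859355244596457), np.int64(60)) -80.18081953289858
(array([0.50455946, 0.06693556]), array([ 0.16663837, -0.98601806]), np.float64(0.00023578540723364185), np.int64(54)) -80.4075756290344
(array([0.54482758, 0.21906894]), array([0.98522574, 0.17126077]), np.float64(0.0001463956460786885), np.int64(52)) 9.861131185151507
[0.48032977 0.20785736]
(array([0.41055053, 0.12090293]), array([ 0.17904754, -0.98384041]), np.float64(0.00016550970005218304), np.int64(50)) -79.68571320448088
(array([0.43493333, 0.11799713]), array([ 0.22348247, -0.97470796]), np.float64(0.00035916440385571377), np.int64(57)) -77.08634191715257
(array([0.49124101, 0.15370153]), array([0.98476928, 0.17386636]), np.float64(0.00010440954354181255), np.int64(49)) 10.012693820100859
```

```bash
python3 -m crank '[[[0.028,0.005,0,-0.3],[0.0552,0.0095,0,-0.3],[0.0552,0.0095,-0.03,-0.3],[0.0552,0.0095,-0.06,-0.3],[0.0552,0.0095,-0.065,-0.3]]]' - 60|head -2; python3 -m crank '[[[0,0,-0.006,0],[0,0,-0.011,0],[0,0,-0.014,0],[0,0,-0.014,0],[0,0,-0.014,0]]]'
python3 - <<'E'
from h import *
m,p,d=grab("wrist","h_w")
E
```

```text
t: 6.33
tool_pos: [0.4803, 0.0972, 0.0247]
t: 6.75
tool_pos: [0.4856, 0.0984, 0.0175]
tool_rot: [1.087, 1.282, -1.084]
contact_force: [0.6, 0.3, -6.8]
opening: 0.0228
```

View pics/h_w.png

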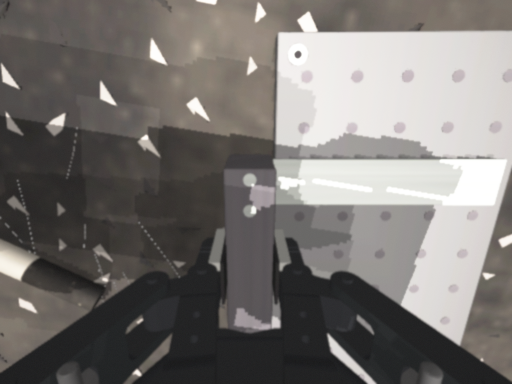

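```bash
python3 -m crank '[[[0,0,-0.002,0],[0,0,-0.003,0],[0,0,-0.004,0],[0,0,-0.004,0],[0,0,-0.004,0]]]'
```

```text
t: 7.22
tool_pos: [0.4853, 0.0986, 0.0138]
tool_rot: [1.086, 1.283, -1.085]
contact_force: [-5.0, -0.4, 6.1]
opening: 0.0224
```

```bash
python3 -m crank '[[[0.001,0.0002,0.0005,0],[0.0025,0.0004,0.0005,0],[0.004,0.0007,0.0005,0],[0.004,0.0007,0.0005,0]]]'; python3 -m crank '[[[0,0,0,0],[0,0,0,0],[0,0,0,0]]]' 0.55
python3 - <<'E'
from h import *
m,p,d=grab("wrist","i_w")
E
```

```text
t: 7.55
tool_pos: [0.4872, 0.0988, 0.0138]
tool_rot: [1.082, 1.287, -1.09]
contact_force: [-11.0, -0.8, 11.2]
opening: 0.0226
t: 7.8
tool_pos: [0.49, 0.0993, 0.0137]
tool_rot: [1.087, 1.281, -1.084]
contact_force: [-1.0, -0.3, -0.9]
opening: 0.0472
```

View pics/i_w.png

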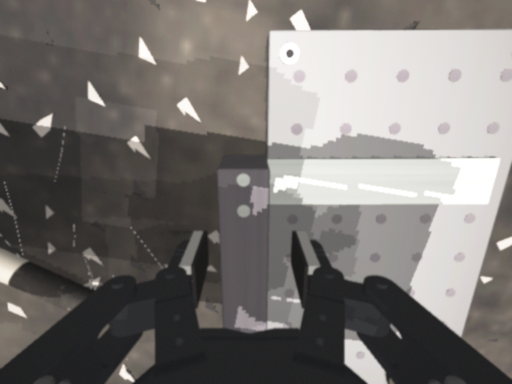

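```bash
python3 -m crank '[[[0.003,0.0005,0.001,0],[0.006,0.001,0.001,0],[0.008,0.0013,0.001,0],[0.008,0.0013,0.001,0]]]'; python3 -m crank '[[[0.0015,0.0003,0,0],[0.003,0.0005,0,0],[0.003,0.0005,0,0]]]'
```

```text
t: 8.18
tool_pos: [0.4975, 0.1005, 0.0141]
tool_rot: [1.086, 1.283, -1.085]
contact_force: [-0.4, -0.1, 0.4]
opening: 0.0469
t: 8.43
tool_pos: [0.4986, 0.1009, 0.0134]
tool_rot: [1.084, 1.286, -1.088]
contact_force: [-4.4, -0.7, 2.6]
opening: 0.047
```

Contact; press slightly more, then back off, rise and inspect.

```bash
python3 -m crank '[[[0.001,0.0002,0,0],[0.002,0.0003,0,0],[0.002,0.0003,0,0]]]'; python3 -m crank '[[[-0.006,-0.001,0,0],[-0.0095,-0.0016,0,0],[-0.0095,-0.0016,0.04,0],[-0.0095,-0.0016,0.08,0],[-0.0095,-0.0016,0.12,0]]]'|head -2;  python3 -m crank '[[[-0.01,-0.01,0.03,0],[-0.03,-0.02,0.06,0],[-0.03,-0.02,0.08,0],[-0.03,-0.02,0.08,0],[-0.03,-0.02,0.08,0]]]'
python3 - <<'E'
from h import *
m,p,d=grab("wrist","j_w")
zoom(p,200,60,400,260,3,"j_z")
E
```

```text
t: 8.68
tool_pos: [0.4987, 0.1009, 0.0129]
tool_rot: [1.081, 1.289, -1.091]
contact_force: [-9.9, -2.5, 6.9]
opening: 0.047
t: 9.1
tool_pos: [0.4914, 0.0997, 0.1345]
t: 9.52
tool_pos: [0.4632, 0.0797, 0.2154]
tool_rot: [1.088, 1.279, -1.083]
contact_force: [0.6, 0.1, -0.5]
opening: 0.0467
```

View pics/j_w.png

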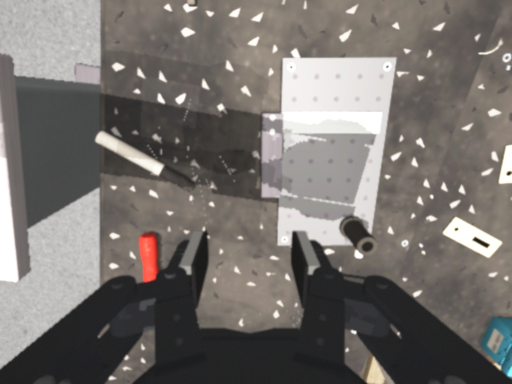

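View pics/j_z.png

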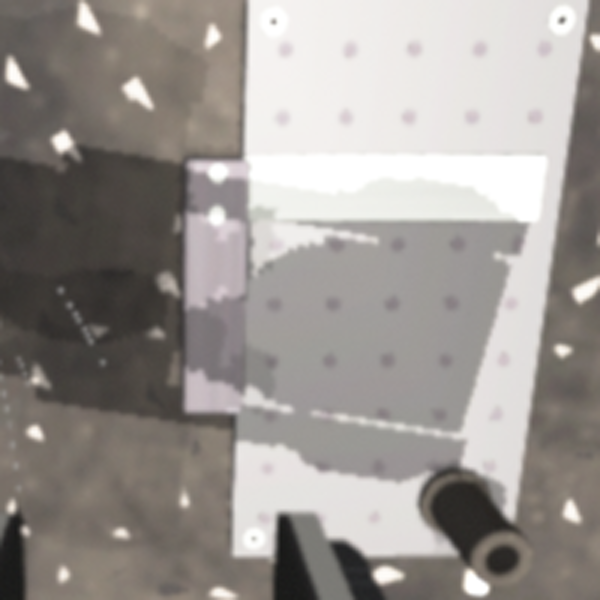

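```bash
cat > meas.py <<'E'
from h import *
m,p,d=load("j_w")
f=lambda *a: (np.array(a)+.5)/3-.5+[200,60]
F1=onplane(m,edgepts(p,f(246,15),f(243,145),w=3),.012);F2=onplane(m,edgepts(p,f(237,440),f(233,545),w=3),.012)
F=fitline(np.r_[F1,F2])
S=segline(m,p,f(300,-7),f(540,-7),.012,w=4); E=segline(m,p,f(240,556),f(275,556),.012,w=3)
by=F[1]*np.sign(F[1][1]); bx=np.array([by[1],-by[0]])
yaw=np.degrees(np.arctan2(bx[1],bx[0]))
cA=isect(F,S); cB=isect(F,E); mid=cA-.12*by
print("board yaw",yaw,"S",hd(S),"len",np.linalg.norm(cA-cB),"mid",mid, isect(F,E)+.12*by)
bo=segline(m,p,f(255,155),f(540,156),.0155,w=2.5); tip=segline(m,p,f(547,160),f(540,217),.0155,w=2.5)
print("blade outer hd",hd(bo),bo[2:]," tip corner", isect(bo,tip))
L=segline(m,p,f(185,165),f(184,408),.036,w=3);Rr=segline(m,p,f(245,290),f(239,405),.036,w=2);T=segline(m,p,f(188,158),f(243,158),.036,w=3);Bt=segline(m,p,f(188,411),f(237,411),.036,w=2.5)
print("stock",hd(L),hd(Rr),hd(T),hd(Bt))
c=[isect(L,T),isect(Rr,T),isect(Rr,Bt),isect(L,Bt)]
tob=lambda q:(np.array([(q-mid)@bx-.065,(q-mid)@by])).round(4)
for q in c+[isect(bo,tip)]: print(q.round(4),"board",tob(q))
E
python3 meas.py
```

```text
board yaw 9.662037935414812 S 9.532694840169128 len 0.24108090131276455 mid [0.50036346 0.08992949] [0.50054488 0.08886392]
blade outer hd 9.292867875314343 (np.float64(0.00019122253818358277), np.int64(42))  tip corner [0.60924263 0.16958775]
stock -79.96403006149723 -79.12662133036804 8.633289517842103 8.733799338981889
[0.4664 0.1448] board [-0.0893  0.0598]
[0.4892 0.1482] board [-0.0662  0.0594]
[0.5082 0.0497] board [-0.0641 -0.0409]
[0.4839 0.046 ] board [-0.0886 -0.0405]
[0.6092 0.1696] board [0.0557 0.0603]
```

```bash
python3 -m crank '[[[0.003,0.04,0,2],[0.006,0.08,0,4],[0.009,0.12,0,6],[0.012,0.16,0,8.2],[0.0139,0.2,0,8.2]]]' 0.45 40|head -2; python3 -m crank '[[[0,0.04,0,0],[0,0.08,-0.01,0],[0,0.0875,-0.05,0],[0,0.0875,-0.09,0],[0,0.0875,-0.1,0]]]'; python3 -m crank '[[[0,0,-0.02,0],[0,0,-0.02,0]]]'
python3 - <<'E'
from h import *
m,p,d=grab("wrist","k_w")
E
```

```text
t: 9.98
tool_pos: [0.4751, 0.2814, 0.2108]
t: 10.4
tool_pos: [0.4705, 0.3653, 0.1035]
tool_rot: [0.966, 1.347, -0.99]
contact_force: [-0.9, -1.0, -1.7]
opening: 0.038
t: 10.57
tool_pos: [0.4726, 0.365, 0.0876]
tool_rot: [0.971, 1.344, -0.987]
contact_force: [-0.5, -1.3, -0.4]
opening: 0.0386
```

View pics/k_w.png

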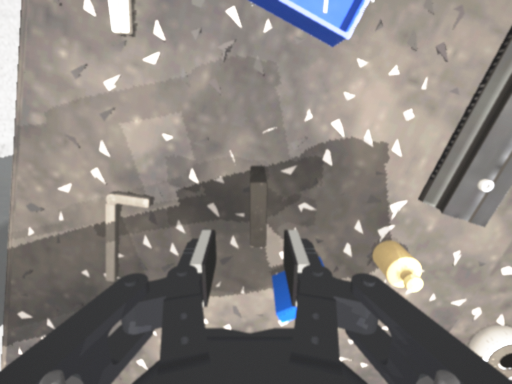

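```bash
python3 - <<'E'
from h import *
m,p,d=load("k_w"); zoom(p,220,150,340,330,4,"k_z")
z,_,_=load("c_w"); print("decoy", onplane(z,[(271,159),(304,134)],.05))
o=get_obs();print(o["tool_pos"],proj(m,[o["tool_pos"],[.4771,.3672,.05]]))
E
```

```text
decoy [[0.51730771 0.29126583 0.05      ]
 [0.55470803 0.32066988 0.05      ]]
[0.47399826 0.3656905  0.09038585] [[253.32032015 243.30743253]
 [257.99431233 214.54914483]]
```

View pics/k_z.png

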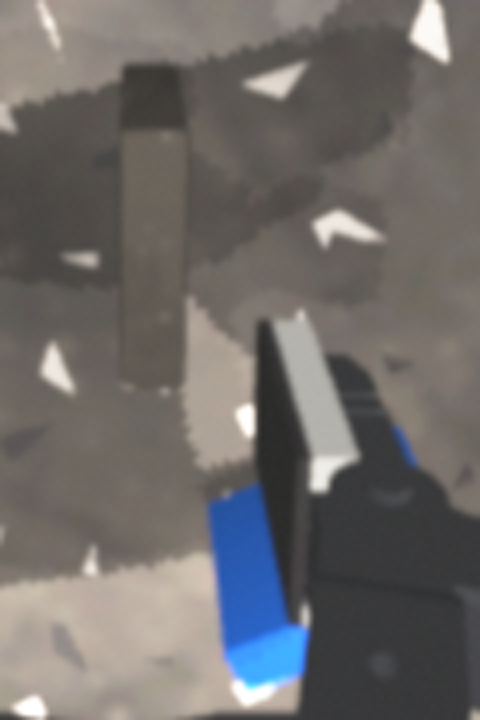

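```bash
python3 -m crank '[[[0.002,0.001,-0.03,0],[0.002,0.001,-0.06,0],[0.002,0.001,-0.072,0],[0.002,0.001,-0.075,0],[0.002,0.001,-0.075,0]]]' 0.45 40;  python3 -m crank '[[[0,0,0,0],[0,0,0,0],[0,0,0,0],[0,0,0,0],[0,0,0,0]]]' 0 40; python3 -m crank '[[[0,0,0.01,0],[0,0,0.03,0],[0,0,0.06,0],[0,0,0.06,0],[0,0,0.06,0]]]'
python3 - <<'E'
from h import *
m,p,d=grab("wrist","l_w")
E
```

```text
t: 11.03
tool_pos: [0.4781, 0.3679, 0.019]
tool_rot: [0.978, 1.34, -0.979]
contact_force: [0.3, 0.9, 0.6]
opening: 0.0387
t: 11.45
tool_pos: [0.4797, 0.3691, 0.0214]
tool_rot: [0.981, 1.338, -0.975]
contact_force: [-0.0, -1.2, 6.4]
opening: 0.0112
t: 11.87
tool_pos: [0.4795, 0.3691, 0.0817]
tool_rot: [0.982, 1.338, -0.974]
contact_force: [-0.6, 0.4, -1.4]
opening: 0.0112
```

View pics/l_w.png

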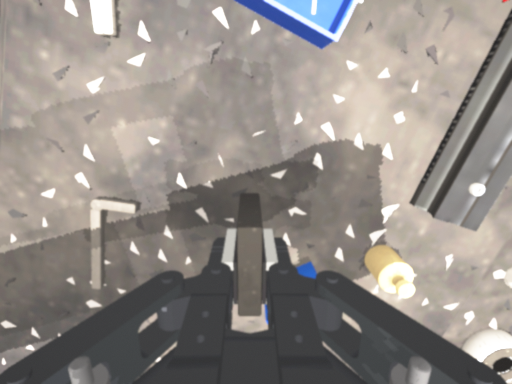

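```bash
python3 - <<'E'
from h import *
M=R.from_rotvec(get_obs()["tool_rot"]).as_matrix(); print(np.degrees(np.arctan2(M[1,1],M[0,1])))
E
python3 -m crank '[[[0.01,-0.02,0.03,7],[0.02,-0.04,0.04,14],[0.03,-0.06,0.04,21],[0.04,-0.08,0.04,28],[0.05,-0.1,0.04,35]]]' - 60|head -2
python3 -m crank '[[[0.006,-0.025,0,7],[0.012,-0.05,0,14],[0.018,-0.075,0,21],[0.0233,-0.0998,0,28],[0.0233,-0.0998,0,35]]]'|head -2
python3 -m crank '[[[0,0,0,7],[0,0,0,11.6],[0,0,0,11.6],[0,0,0,11.6]]]'
python3 - <<'E'
from h import *
M=R.from_rotvec(get_obs()["tool_rot"]).as_matrix(); print(np.degrees(np.arctan2(M[1,1],M[0,1])))
m,p,d=grab("wrist","m_w")
E
```

```text
17.730985541602173
t: 12.33
tool_pos: [0.5272, 0.2669, 0.117]
t: 12.75
tool_pos: [0.5508, 0.1644, 0.1166]
t: 13.08
tool_pos: [0.5503, 0.1682, 0.1171]
tool_rot: [-0.126, 1.57, 0.126]
contact_force: [-0.6, 0.4, -2.0]
opening: 0.0109
99.19681015712297
```

View pics/m_w.png

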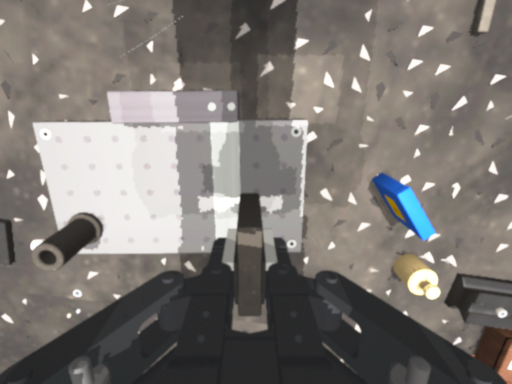

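```bash
python3 - <<'E'
from h import *
m,p,d=load("m_w"); zoom(p,190,80,310,320,2.5,"m_z0"); o=get_obs(); print(o["tool_pos"])
zoom(p,200,110,280,260,4,"m_z")
E
```

```text
[0.55046818 0.16826945 0.11744273]
```

View pics/m_z.png

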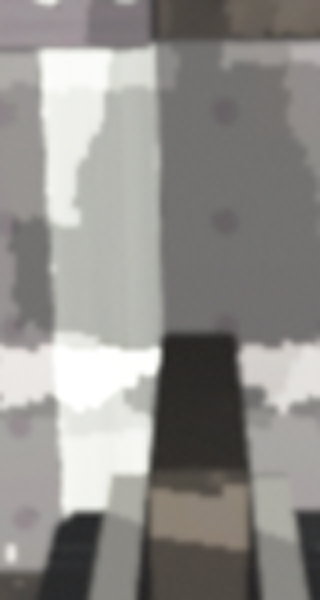

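```bash
python3 - <<'E'
from h import *
m,p,d=load("m_w")
f=lambda *a: (np.array(a)+.5)/4-.5+[200,110]
bo=segline(m,p,f(156,50),f(162,325),.0155,w=2); print("blade outer",bo,hd(bo))
bx=np.array([np.cos(np.radians(9.6)),np.sin(np.radians(9.6))]);by=np.array([-bx[1],bx[0]])
for zb in (.094,.096,.098):
  b=onplane(m,[f(163,333),f(239,333)],zb); t=onplane(m,[f(151,472),f(248,472)],zb+.05)
  for q in (*b,*t): print(zb,q.round(4),"dist from blade outer along by",round((q[:2]-bo[0])@by,4))
  print(np.linalg.norm(b[0]-b[1]),np.linalg.norm(t[0]-t[1]))
tl=segline(m,p,f(150,500),f(146,595),.146,w=2);tr=segline(m,p,f(248,490),f(252,590),.146,w=2);print(hd(tl),hd(tr),((tl[0]-bo[0])@by,(tr[0]-bo[0])@by))
E
```

```text
blade outer (array([0.52958012, 0.15579318]), array([0.98834509, 0.15223005]), np.float64(0.00018458550680708905), np.int64(43)) 8.756183644416245
0.094 [0.5288 0.1588 0.094 ] dist from blade outer along by 0.0031
0.094 [0.5268 0.1708 0.094 ] dist from blade outer along by 0.0152
0.094 [0.5291 0.159  0.144 ] dist from blade outer along by 0.0032
0.094 [0.5273 0.1701 0.144 ] dist from blade outer along by 0.0145
0.012077593649937766 0.011264127448168416
0.096 [0.5281 0.1588 0.096 ] dist from blade outer along by 0.0032
0.096 [0.5262 0.1706 0.096 ] dist from blade outer along by 0.0151
0.096 [0.5282 0.1589 0.146 ] dist from blade outer along by 0.0033
0.096 [0.5264 0.1699 0.146 ] dist from blade outer along by 0.0144
0.011933498350341236 0.011072615072996804
0.098 [0.5274 0.1587 0.098 ] dist from blade outer along by 0.0033
0.098 [0.5255 0.1704 0.098 ] dist from blade outer along by 0.0151
0.098 [0.5272 0.1589 0.148 ] dist from blade outer along by 0.0034
0.098 [0.5255 0.1696 0.148 ] dist from blade outer along by 0.0143
0.011789403050744721 0.01088110269782522
5.899043020424962 12.22987682565271 (np.float64(0.0020556712397001445), np.float64(0.015520700678417966))
```

```bash
python3 -m crank '[[[0,0,-0.03,0.3],[0,0,-0.06,0.3],[0,0,-0.076,0.3],[0,0,-0.08,0.3],[0,0,-0.08,0.3]]]'; python3 -m crank '[[[0,0,-0.002,0],[0,0,-0.003,0],[0,0,-0.003,0]]]'
python3 - <<'E'
from h import *
M=R.from_rotvec(get_obs()["tool_rot"]).as_matrix(); print(np.degrees(np.arctan2(M[1,1],M[0,1])))
m,p,d=grab("wrist","n_w")
E
```

```text
t: 13.55
tool_pos: [0.5497, 0.1682, 0.0367]
tool_rot: [-0.132, 1.571, 0.131]
contact_force: [-0.5, -0.5, -1.9]
opening: 0.0108
t: 13.8
tool_pos: [0.5525, 0.1686, 0.0373]
tool_rot: [-0.132, 1.564, 0.132]
contact_force: [-0.5, 0.4, -0.7]
opening: 0.0108
99.61401291523666
```

View pics/n_w.png

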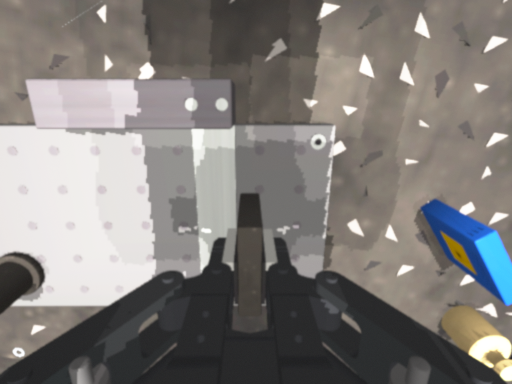

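```bash
python3 -m crank '[[[0,0,-0.001,0],[0,0,-0.002,0],[0,0,-0.002,0],[0,0,-0.002,0]]]'
```

```text
t: 14.18
tool_pos: [0.5513, 0.1684, 0.0338]
tool_rot: [-0.132, 1.567, 0.132]
contact_force: [0.7, -0.9, -0.7]
opening: 0.0108
```

```bash
python3 -m crank '[[[0,0,-0.001,0],[0,0,-0.001,0],[0,0,-0.001,0]]]'; python3 -m crank '[[[0,0,-0.001,0],[0,0,-0.001,0],[0,0,-0.001,0]]]'
```

```text
t: 14.43
tool_pos: [0.5516, 0.1684, 0.0334]
tool_rot: [-0.132, 1.567, 0.132]
contact_force: [-1.8, -0.7, 4.3]
opening: 0.011
t: 14.68
tool_pos: [0.5516, 0.1684, 0.0334]
tool_rot: [-0.132, 1.567, 0.132]
contact_force: [-5.8, -1.7, 10.1]
opening: 0.0113
```

```bash
python3 -m crank '[[[0,0,0.0013,0],[0.0002,-0.001,0.0013,0],[0.0003,-0.002,0.0013,0],[0.0003,-0.002,0.0013,0]]]'; python3 -m crank '[[[0.0001,-0.0008,0,0],[0.0001,-0.0008,0,0]]]'
python3 - <<'E'
from h import *
m,p,d=grab("wrist","o_w"); zoom(p,200,110,280,260,4,"o_z")
E
```

```text
t: 15.02
tool_pos: [0.5521, 0.1666, 0.0334]
tool_rot: [-0.131, 1.566, 0.132]
contact_force: [-0.0, 2.3, 2.7]
opening: 0.0107
t: 15.18
tool_pos: [0.5522, 0.1659, 0.0334]
tool_rot: [-0.131, 1.566, 0.132]
contact_force: [0.7, 1.9, 3.1]
opening: 0.0108
```

View pics/o_z.png

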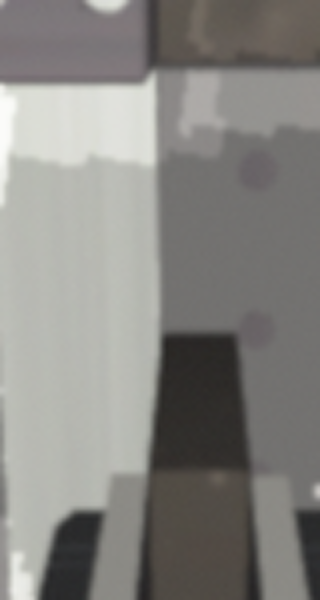

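```bash
python3 -m crank '[[[0.0001,-0.0007,0,0],[0.0002,-0.0012,0,0],[0.0002,-0.0012,0,0]]]'
python3 - <<'E'
from h import *
m,p,d=grab("wrist","p_w"); zoom(p,200,110,280,260,4,"p_z")
E
```

```text
t: 15.48
tool_pos: [0.5523, 0.1651, 0.0334]
tool_rot: [-0.13, 1.566, 0.133]
contact_force: [-0.1, 5.3, 3.3]
opening: 0.0106
```

View pics/p_z.png

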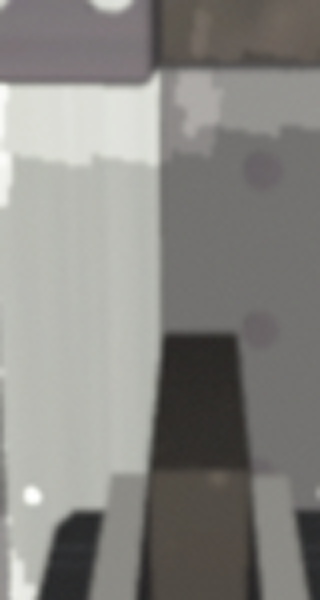

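```bash
python3 -m crank '[[[0,0,0,0],[0,0,0,0],[0,0,0,0]]]' 0.35; python3 -m crank '[[[0,0.0,0.02,0],[0,0,0.06,0],[0,0,0.1,0],[0,0,0.14,0],[0,0,0.18,0]]]'|head -2; python3 -m crank '[[[-0.04,0,0,0],[-0.05,0.0,0,0],[-0.05,0,0,0],[-0.05,0,0,0]]]'
python3 - <<'E'
from h import *
m,p,d=grab("wrist","q_w"); zoom(p,190,110,330,310,3,"q_z")
E
```

```text
t: 15.78
tool_pos: [0.5513, 0.1637, 0.0323]
tool_rot: [-0.133, 1.568, 0.131]
contact_force: [0.4, -0.8, 0.3]
opening: 0.0298
t: 16.2
tool_pos: [0.5513, 0.1637, 0.2142]
t: 16.53
tool_pos: [0.5016, 0.164, 0.2124]
tool_rot: [-0.132, 1.567, 0.131]
contact_force: [0.5, 0.3, 0.2]
opening: 0.0301
```

View pics/q_w.png

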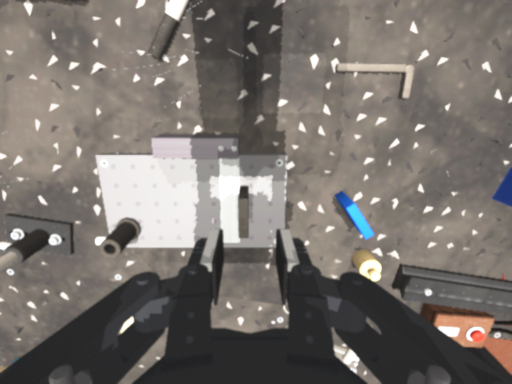

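View pics/q_z.png

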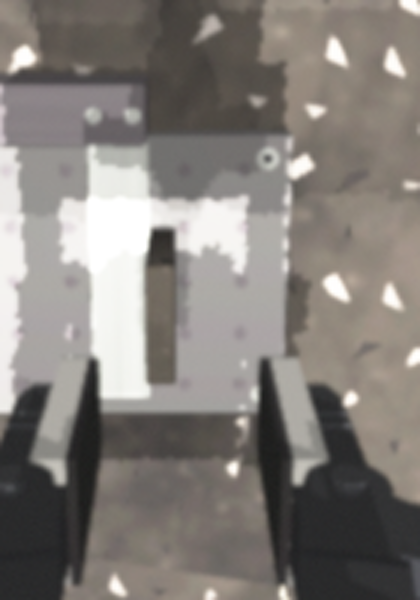

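```bash
python3 - <<'E'
from h import *
m,p,d=load("q_w")
f=lambda *a: (np.array(a)+.5)/3-.5+[190,110]
bo=segline(m,p,f(147,145),f(150,225),.0155,w=2); print("blade outer",hd(bo),bo[2:])
tipc=onplane(m,f(149,398),.0155)[0]
L=segline(m,p,f(149,272),f(148,380),.062,w=2);Rr=segline(m,p,f(175.5,272),f(174.5,380),.062,w=2);A=segline(m,p,f(150,266),f(174,266),.062,w=2,n=20);B=segline(m,p,f(150,383),f(172,383),.062,w=2,n=20)
c=[isect(L,A),isect(Rr,A),isect(Rr,B),isect(L,B)];ctr=np.mean(c,0)
print("beam long hd",hd(L),hd(Rr),np.round(c,4),ctr)
# board front edge, right of stock & left of stock ; left side
F=fitline(np.r_[onplane(m,edgepts(p,(242,154.5),(282,154.5),w=3),.012),onplane(m,edgepts(p,(100,155.5),(148,155),w=3),.012)])
S=segline(m,p,(287,158),(286,240),.012,w=3)
by=F[1]*np.sign(F[1][1]);bx=np.array([by[1],-by[0]]);cA=isect(F,S);mid=cA-.12*by
print("yaw",np.degrees(np.arctan2(bx[1],bx[0])))
tob=lambda q:(np.array([(q[:2]-mid)@bx-.065,(q[:2]-mid)@by])).round(4)
print("beam c",tob(ctr),"tip",tob(tipc),"bottom front corners",[tob(q) for q in onplane(m,[f(150,229),f(174,229)],.012)])
print("blade outer board y near",tob(bo[0]), "gap centre->blade outer",(ctr-bo[0])@np.array([-bo[1][1],bo[1][0]])*np.sign(bo[1][0]))
T=segline(m,p,f(3,82),f(145,82),.036,w=2.5);T2=segline(m,p,f(3,145),f(80,145),.036,w=2)
print("stock back/face (top) hd",hd(T),hd(T2),tob(T[0]),tob(T2[0]))
t,_,_=load("b_top")
print("brass",onplane(m,(372,271),.047),"hex",onplane(m,[(410,67),(403,97),(335,68)],.005))
E
```

```text
blade outer 12.978532589029811 (np.float64(0.000384752483677244), np.int64(45))
beam long hd 9.016443795031797 8.918123024292523 [[0.5301 0.1555]
 [0.5276 0.1676]
 [0.5762 0.1752]
 [0.5784 0.1632]] [0.55306916 0.16536623]
yaw 9.650296790217178
beam c [0.     0.0645] tip [0.0563 0.0577] bottom front corners [array([-0.0236,  0.059 ]), array([-0.0235,  0.0694])]
blade outer board y near [-0.0443  0.0589] gap centre->blade outer 0.0029513894890945917
stock back/face (top) hd -80.36156757917617 -82.6832853657764 [-0.0891  0.0346] [-0.0643  0.018 ]
brass [[0.6048829  0.34184667 0.047     ]] hex [[0.35683616 0.329075   0.005     ]
 [0.3899075  0.33209645 0.005     ]
 [0.37225995 0.24335631 0.005     ]]
```

```bash
python3 -m crank '[[[0.01,-0.03,0,0],[0.01,-0.06,-0.02,0],[0.01,-0.07,-0.04,0],[0.01,-0.07,-0.04,0],[0.01,-0.07,-0.04,0]]]'|head -2
python3 - <<'E'
from h import *
m,p,d=grab("wrist","r_w"); zoom(p,200,110,400,310,3,"r_z")
E
```

```text
t: 17.0
tool_pos: [0.5113, 0.0939, 0.171]
```

View pics/r_z.png

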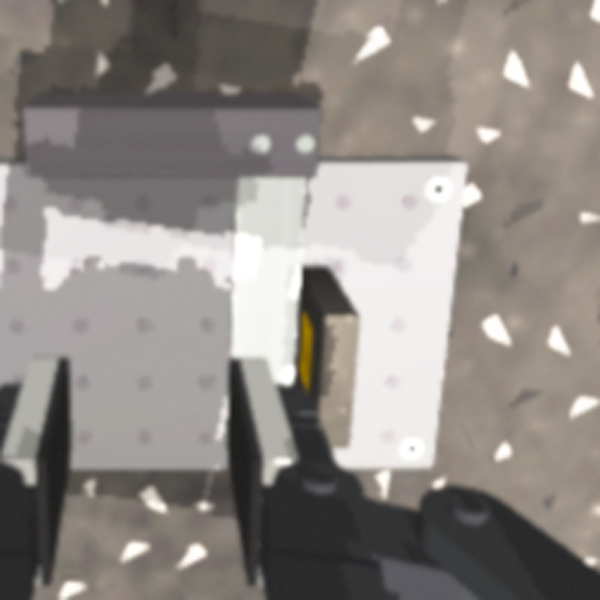

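```bash
python3 - <<'E'
from h import *
m,p,d=load("r_w")
f=lambda *a: (np.array(a)+.5)/3-.5+[200,110]
bo=segline(m,p,f(306,182),f(302.5,262),.0155,w=2)
L=segline(m,p,f(325,318),f(318,400),.062,w=2);Rr=segline(m,p,f(357,318),f(349,440),.062,w=2)
F=fitline(np.r_[onplane(m,edgepts(p,f(325,160),f(460,160),w=3),.012)])
T=segline(m,p,f(30,107),f(312,106),.036,w=2.5);T2=segline(m,p,f(240,177),f(315,175),.036,w=2)
for n,l in zip(["blade","beamL","beamR","front","stockback","stockface"],(bo,L,Rr,F,T,T2)):print(n,hd(l),l[0],l[2:])
n=np.array([-np.sin(np.radians(9.6)),np.cos(np.radians(9.6))])
print("beam L,R offset from blade outer",(L[0]-bo[0])@n,(Rr[0]-bo[0])@n)
x=np.array([n[1],-n[0]]);print("stock back/face vs front along bx",(T[0]-F[0])@x,(T2[0]-F[0])@x)
E
```

```text
blade 6.373223557427569 [0.50780481 0.1538928 ] (np.float64(0.0001307612665969784), np.int64(27))
beamL 10.241099834528331 [0.54595214 0.15856284] (np.float64(0.0003595972593311875), np.int64(50))
beamR 9.336347749015614 [0.55415624 0.17138919] (np.float64(0.00032314686946801263), np.int64(60))
front -80.34081784459036 [0.48493376 0.1784734 ] (np.float64(0.00016923222408157714), np.int64(51))
stockback -80.73550650516611 [0.47672984 0.08341524] (np.float64(0.00019732067381383845), np.int64(58))
stockface -80.97035584098116 [0.4921115  0.13551512] (np.float64(0.00022995337656599038), np.int64(53))
beam L,R offset from blade outer -0.001757142693239594 0.009521402947450897
stock back/face vs front along bx -0.023941766140317185 -8.68740708406578e-05
```

```bash
python3 -m crank '[[[-0.03,-0.02,0.03,0],[-0.05,-0.04,0.04,0],[-0.05,-0.04,0.04,0],[-0.05,-0.04,0.04,0],[-0.05,-0.04,0.04,0]]]'|head -2
python3 - <<'E'
from h import *
m,p,d=grab("wrist","s_w"); zoom(p,200,120,400,310,3.5,"s_z")
E
```

```text
t: 17.47
tool_pos: [0.4628, 0.0551, 0.2142]
```

View pics/s_z.png

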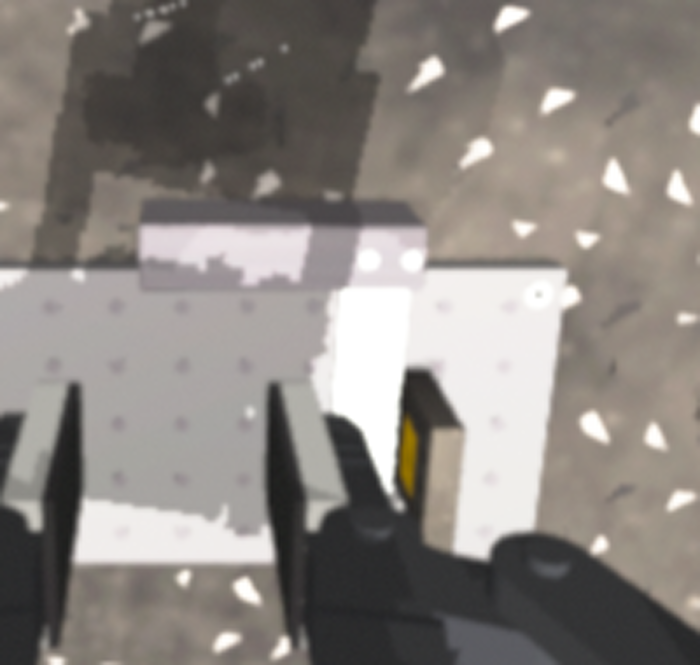

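```bash
python3 - <<'E'
from h import *
m,p,d=load("s_w")
f=lambda *a: (np.array(a)+.5)/3.5-.5+[200,120]
S={"outer":segline(m,p,f(410,295),f(403,385),.0155,w=2),"outer2":segline(m,p,f(402,390),f(392,485),.0155,w=2),
"inner":segline(m,p,f(335,300),f(331,405),.0155,w=1.5),
"stk_top_back":segline(m,p,f(142,224),f(425,224),.036,w=2),"stk_bot":segline(m,p,f(142,203),f(415,203),.0,w=2.5),"stk_face":segline(m,p,f(345,288),f(422,287),.036,w=2),
"stk_-y":segline(m,p,f(139,228),f(141,288),.036,w=2),"stk_+y":segline(m,p,f(427,228),f(425,285),.036,w=2),
"front":segline(m,p,f(435,264),f(560,265),.012,w=2.5),"end":segline(m,p,f(566,275),f(530,555),.012,w=2.5),
"beamR":segline(m,p,f(464,432),f(456,550),.062,w=2),"beamL":segline(m,p,f(427,432),f(420,530),.062,w=2)}
F=S["front"];by=F[1]*np.sign(F[1][1]);bx=np.array([by[1],-by[0]]);c=isect(F,S["end"])
for n,l in S.items():
  h=hd(l); h=(h+45)%90-45; q=l[0]-c; print(n,round(h,2),"bx",round(q@bx-.065,4),"by",round(q@by+.12,4),l[3])
E
```

```text
outer 9.91 bx -0.0386 by 0.0608 40
outer2 9.41 bx 0.0053 by 0.0598 40
inner 13.49 bx -0.0314 by 0.0322 26
stk_top_back 8.58 bx -0.0891 by 0.0162 60
stk_bot 9.48 bx -0.0889 by 0.0036 36
stk_face 9.21 bx -0.0668 by 0.045 50
stk_-y 8.15 bx -0.077 by -0.0405 44
stk_+y 13.38 bx -0.0808 by 0.0597 37
front 9.59 bx -0.065 by 0.0907 55
end 9.71 bx -0.0008 by 0.1201 49
beamR 9.53 bx -0.0004 by 0.071 40
beamL 9.04 bx -0.0065 by 0.0594 44
```

```bash
python3 -m crank '[[[-0.004,0.012,0,0],[-0.009,0.012,-0.04,0],[-0.009,0.012,-0.08,0],[-0.009,0.012,-0.12,0],[-0.009,0.012,-0.16,0]]]' 0 30; python3 -m crank '[[[0,0,-0.02,0],[0,0,-0.034,0],[0,0,-0.034,0],[0,0,-0.034,0]]]'
python3 - <<'E'
from h import *
z,_,_=load("q_w"); print("pen",onplane(z,[(160,52),(182,3)],.01))
m,p,d=grab("wrist","t_w")
E
```

```text
t: 17.93
tool_pos: [0.453, 0.0673, 0.0512]
tool_rot: [-0.133, 1.566, 0.133]
contact_force: [0.3, -0.0, 0.7]
opening: 0.0
t: 18.27
tool_pos: [0.4522, 0.067, 0.0179]
tool_rot: [-0.132, 1.57, 0.133]
contact_force: [-0.8, -0.7, -0.6]
opening: -0.0004
pen [[0.38969941 0.04257429 0.01      ]
 [0.33778748 0.06266912 0.01      ]]
```

View pics/t_w.png

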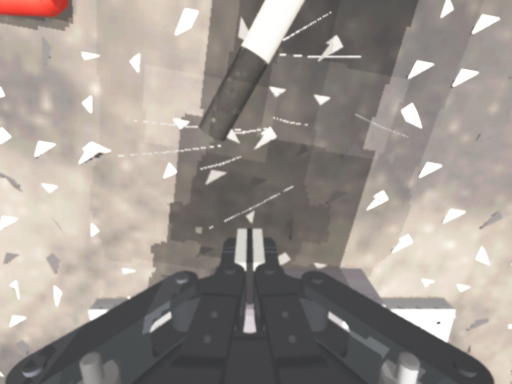

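```bash
python3 -m crank '[[[0.006,0.001,0,0],[0.011,0.0019,0,0],[0.013,0.0022,0,0],[0.013,0.0022,0,0]]]'; python3 -m crank '[[[0.001,0.0002,0,0],[0.002,0.0003,0,0],[0.002,0.0003,0,0]]]';python3 -m crank '[[[0.001,0.0002,0,0],[0.002,0.0003,0,0],[0.002,0.0003,0,0]]]'
```

```text
t: 18.65
tool_pos: [0.4677, 0.0687, 0.0204]
tool_rot: [-0.132, 1.564, 0.132]
contact_force: [-0.3, -0.4, -0.2]
opening: -0.0001
t: 18.9
tool_pos: [0.4681, 0.0689, 0.0192]
tool_rot: [-0.132, 1.567, 0.132]
contact_force: [-0.5, -0.6, 0.7]
opening: -0.0001
t: 19.15
tool_pos: [0.4688, 0.069, 0.0188]
tool_rot: [-0.132, 1.57, 0.132]
contact_force: [-4.7, -1.4, 4.7]
opening: -0.0
```

```bash
python3 -m crank '[[[0.0008,0.0001,0,0],[0.0008,0.0001,0,0],[0.0008,0.0001,0,0]]]'; python3 -m crank '[[[-0.01,-0.002,0,0],[-0.02,-0.003,0,0],[-0.03,-0.005,0.04,0],[-0.03,-0.005,0.08,0],[-0.03,-0.005,0.12,0]]]'|head -2;  python3 -m crank '[[[0.02,-0.03,0.04,0],[0.02,-0.03,0.08,0],[0.02,-0.03,0.08,0],[0.02,-0.03,0.08,0],[0.02,-0.03,0.08,0]]]' 0.3
python3 - <<'E'
from h import *
m,p,d=grab("wrist","u_w"); zoom(p,200,120,400,310,3.5,"u_z")
E
```

```text
t: 19.4
tool_pos: [0.469, 0.069, 0.0187]
tool_rot: [-0.132, 1.572, 0.132]
contact_force: [-6.8, -1.8, 5.4]
opening: 0.0003
t: 19.82
tool_pos: [0.4394, 0.0643, 0.1393]
t: 20.23
tool_pos: [0.4609, 0.0343, 0.219]
tool_rot: [-0.132, 1.566, 0.132]
contact_force: [-0.7, -0.6, -1.1]
opening: 0.0255
```

View pics/u_z.png

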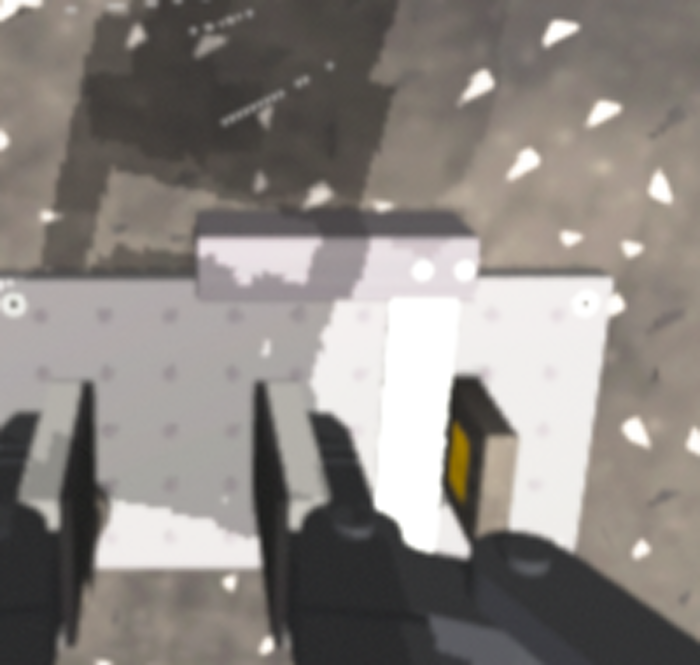

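```bash
python3 - <<'E'
from h import *
m,p,d=load("u_w")
f=lambda *a: (np.array(a)+.5)/3.5-.5+[200,120]
S={"outer":segline(m,p,f(460,303),f(454,375),.0155,w=2),"outer2":segline(m,p,f(450,400),f(435,545),.0155,w=2),
"inner":segline(m,p,f(389,305),f(375,515),.0155,w=2),
"stk_top_back":segline(m,p,f(200,236),f(475,236),.036,w=2),"stk_bot":segline(m,p,f(200,212),f(465,213),.0,w=2.5),"stk_face":segline(m,p,f(395,299),f(475,299),.036,w=2),
"front":fitline(np.r_[onplane(m,edgepts(p,f(485,275),f(605,277),w=2),.012),onplane(m,edgepts(p,f(60,274),f(192,275),w=2),.012)]),"front+":segline(m,p,f(485,275),f(605,277),.012,w=2),"end":segline(m,p,f(610,285),f(576,545),.012,w=2.5),
"beamR":segline(m,p,f(516,440),f(509,540),.062,w=2),"beamL":segline(m,p,f(483,438),f(474,530),.062,w=2)}
F=S["front"];by=F[1]*np.sign(F[1][1]);bx=np.array([by[1],-by[0]]);c=isect(F,S["end"])
for n,l in S.items():
  h=hd(l); h=(h+45)%90-45; q=l[0]-c; print(n,round(h,2),"bx",round(q@bx-.065,4),"by",round(q@by+.12,4),l[3])
print("sq y of beam", [(S[k][0]-S["outer2"][0])@np.array([-S["outer2"][1][1],S["outer2"][1][0]])*np.sign(S["outer2"][1][0]) for k in("beamL","beamR")])
print("hex",)
E
```

```text
outer 9.96 bx -0.0421 by 0.0607 39
outer2 10.16 bx 0.0028 by 0.0597 38
inner 9.11 bx -0.0251 by 0.0336 51
stk_top_back 9.53 bx -0.089 by 0.0033 37
stk_bot 9.6 bx -0.0887 by 0.0135 38
stk_face 9.48 bx -0.0663 by 0.0426 43
front 9.92 bx -0.065 by 0.0073 108
front+ 9.39 bx -0.065 by 0.0949 50
end 9.63 bx -0.0025 by 0.1197 38
beamR 10.37 bx -0.0029 by 0.0708 60
beamL 9.05 bx -0.0071 by 0.0593 54
sq y of beam [np.float64(-0.0004310260009576794), np.float64(0.011065426458576333)]
hex
```

```bash
python3 - <<'E'
from station import *
print(get_obs()["t"],get_obs()["contact_force"]); print(finish_job())
E
```

```text
20.2833 [-1.00402706 -1.11488    -1.52792174]
the job is handed in; nothing more can be done
None
```

I handed the job in at 20.3 s of the 69 s allowed. The square is on the board with its stock against the front edge, and the black beam block stands beside the blade. The gripper was clear of everything, but the hand-in gave no verdict.

- **How it was placed:** I carried the square over by its stock and pushed it against the front edge. Then I stood the beam block on the board, slid it against the blade's outer edge until it touched (about 5 N), and let go. A measurement suggested that sliding the beam had turned the square by up to 1°. I pressed the stock home again from behind with about 7 N.
- **Square:** in the last picture the back of the stock sits at board x = -0.089 m, exactly where it should be when flush. Its heading is about 9.5–9.6°, against 9.6° for the board (front-edge fits ranged from 9.4° to 9.9°).
- **Beam block:** it is upright, near board x = 0 and y = +0.065 m. It touches the blade, and its broad faces read 9.0° and 10.4°, about 9.7° on average.
- **Bystanders:** the hex key measured within about 3 mm of its starting place. The brass weight measured about 8 mm off. I put most of that down to measuring it from a different angle, because the gripper passed well clear of it. I did not re-measure either after the final push, which was away from both.
- **Checks that disagreed:** some fits to short or glaring stretches of the blade edge gave headings from 6° to 13°, and I discounted them. The last picture also put the beam's face 0.4 mm inside the blade edge, which is within measurement error.

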